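Release the cam and close the panel jig

ROBOT

A 6-joint arm with a two-finger parallel gripper is mounted at the origin on the work surface. World frame = base frame: x ahead of the robot, y to its left, z up, the work surface at z = 0. Lengths are in m, angles in rad, forces in N, time in s.
With the tool pointing down it reaches from about 0.35 to 0.775 m from the base axis. Payload 5.5 kg.
Tool frame: the origin (TCP) lies at the very end of the fingers, on their centre line; the grasp point (between the pads) lies 19 mm behind it (env.grip_point_offset is the distance from the TCP to the grasp point, in m); z points along the fingers, y is the line along which they close (so a half turn about z gives the same grasp; the last joint's range is limited). The gripper opens to 85 mm and grips with 20 to 120 N. Pads are 22 mm wide; open, the fingers measure 114 mm over their backs; the gripper's body (76 mm by 85 mm) begins 54 mm behind the grasp point. The pads swing forward as they close: fully open they stand 13 mm farther back than shut.
Start: joints at [-1.297, 0.313, 0.046, 1.304, 0, 1.431], TCP at [0.231, -0.527, 0.231] pointing down, gripper open.
Joint ranges: [-2.76, 2.76], [-0.86, 1.69], [-1.03, 1.26], [-2.2, 2.34], [-1.47, 1.5], [-3.14, 3.14]. Speed limits (rad/s): [2.57, 2.57, 3.14, 3.14, 3.14, 3.14].

INTERFACE

Orientations are given as a unit quaternion [w, x, y, z].
In Python, from workcell import sensors, imaging, workorder, env gives the robot as it stands.
- The arm moves only by the shell command python3 -m handwheel 'ROWS' [FORCE]. ROWS is JSON, a list of rows, each a list of 5 numbers: the shift along the tool's x, y, z in mm, then the turn about the tool's z in rad, then the opening, from 0 (shut) to 1 (fully open). A call has 1 to 8 rows; each row is the pose to reach, as a shift and turn from the pose commanded when the call began, along the tool's axes at that moment; what a row does not reach only later rows make up. A row lasts 1/10 s, in which the tool goes at most 50 mm and 8.59 degrees, less where a joint would pass 70% of its speed; a pose out of reach is approached as far as the arm can. A call with a gripper value outside its range is refused whole. The fingers move at their own pace and stop on an object; FORCE is the grip in N (left out, the last holds). Time passes only in rows, so rows that repeat a pose let the fingers close. It gives the time, the measured TCP pose, the force, the opening and the grip force at its end, in the units of the state.
- sensors.get_state(): the state, without advancing time (a new reading comes with each control period).
- imaging.read_camera(name): name is "scene" or "top" or "wrist"; returns a dict with "color" (400x640x3 uint8, blue, green, red), "z_map" (400x640 float32, m along the optical axis (not along the pixel's ray), 0 where there is no reading), "fx", "fy", "cx", "cy" (pixels), "xyz" and "rotation" of the camera in the world. Camera axes: x right, y down, z forward; pixel columns grow to the right and rows downward; lengths in m; the calibration is good to about 2 mm. A picture is of the moment at which its call begins.
- workorder.hand_in(): hands the job in; it is judged then, once.
The state is a dict: "clock": time; "joint_pos": joint angles; "qvel": joint speeds; "tau": joint torques, N m; "tcp_pos": TCP position; "orientation": TCP orientation; "wrist_force": force on the tool from outside, world axes, zero at the start; "ft_torque": the same for the moment, N m; "finger_gap": finger opening in m; "grip_force": force on a finger pad.
Only numpy, scipy, OpenCV 4.12 (cv2) and the standard library are available. Lean on these libraries where they do the work, as an engineer would, in place of code of your own. Each camera call takes 0.05 s, during which the arm holds its last target. There are 200 camera calls.

TASK

On the plywood jig, turn the blue cam by pushing its yellow post until the cam's thin side (red mark, its low point) faces the slide's red-marked nose. Only then push the slide forward by its orange block until the freshly painted panel sits flat against the dark back fence. Just push with the fingertips: pick nothing up, do not touch the wet panel, leave the ink bottles, plate and brush alone, and finish with the cam at its low point and the hand away from everything.

Things in the scene. Friction and masses are not known exactly. Their poses are not given: they have to be found in the camera images.
- board: Plywood jig board fixed to the table, 18 mm thick. Origin: underside, on the slide's centre line; +x = the slide's forward direction, +y towards the cam, z up. It spans x -165..150 mm, y -100..220 mm. Dark wooden back fence (170 mm long, top 50 mm above the table): near face at x = 116 mm, centred on y = 0. Cam pivot at x = 0, y = 130 mm.
- cam_pivot (a point): Point on the vertical axis the cam turns about, 58 mm above the table; fixed to the board, same axes as the board. Nothing of the cam but its post stands higher than 47 mm above the table.
- cam_post (a point): Top centre of the yellow upright post (16 mm diameter) that turns the cam: 75 mm from the pivot axis on the cam's fat side, free from 43 mm to 87 mm above the table. The steel lever bar (top at 43 mm) joins it to the cam.
- cam (a joint): Angle (rad) of the blue eccentric cam (disc 90 mm across, centre 20 mm off its pivot). 0 = low point: thin side faces the slide's nose, post straight forward (board +x) of the pivot. Positive = anticlockwise from above, post towards board +y. Starts at 1.3 to 2.5: turn it clockwise. It can overrun to -0.7; upper stop 2.8. It stays where left; about 1.5 N on the post turns it.
- slide (a joint): Forward travel (m) of the aluminium slide along board +x. Starts at 0 to 0.018; at about 0.056 the panel is held against the fence. With the cam away from its low point the cam stops the nose early (at 0.02 with the fat side facing it, 0.045 with the cam at 1.3). About 2 N moves it, 4 N with the panel; it stays where left.
- slide_push (a point): Centre of the rear (board -x) face of the orange upright push block on the slide; the face is 50 mm wide, its centre 61 mm and its top 86 mm above the table. The slide's other parts are at most 38 mm above the table; behind the block lie its bar and nose arm, 36 to 38 mm high. The jaw's front face (80 mm wide) is 65 mm ahead of this point.
- panel: Small wet landscape painting on a loose wooden panel, 90 mm (its x) x 100 mm (its y) x 16 mm, lying on the board between jaw and fence, 220 g more or less. Origin: centre of its underside. Against the fence its origin is 71 mm forward (board x) of the board's origin. Must not be touched by the robot.
- ink_amber: Amber ink bottle, 44 mm across, 70 mm tall, loose, standing to the right of the board. Origin: centre of its underside. Leave alone.
- ink_blue: Ink jar with a blue label, 48 mm across, 60 mm tall, loose, to the right of the board. Origin: centre of its underside. Leave alone.
- palette: White porcelain palette plate, 140 mm across, 18 mm tall, loose, further to the right. Origin: centre of its underside. Leave alone.
- brush: Paint brush with a red handle, 200 mm long along its x, loose, lying to the left of the board. Origin: on its underside near the middle. Leave alone.

How it is judged:
By the outcome, as a careful person would: the job done as asked, in the order asked, and still so for the second after the job is handed in, with the robot touching nothing.
It also fails if it takes over 64 s, if anything falls off the work surface, if the arm or the gripper's body presses on something with over 40 N, if the wrist force passes 120 N, or if a joint passes its speed limit or range.

## Working session

There is one attempt and no reset: what is moved stays moved. The work goes in short steps, Python scripts to look and compute and a shell command to move; the robot and the scene stay as the last step left them, time stands still between calls to the robot, and variables do not carry over. Pictures are saved under pics/ and viewed, at most 10 in all, crops included, and the job is handed in when it is done.

```bash
mkdir -p pics; cat > h.py <<'E'
import numpy as np, cv2
from workcell import sensors, imaging, workorder, env
def px(c,u,v,z=None):
    """world point at pixel; z given -> intersect with height, else depth"""
    R=np.array(c["rotation"]); R=R if R.shape==(3,3) else None
    t=np.array(c["xyz"]); d=R@np.array([(u-c["cx"])/c["fx"],(v-c["cy"])/c["fy"],1])
    s=(z-t[2])/d[2] if z is not None else np.median(c["z_map"][int(v)-1:int(v)+2,int(u)-1:int(u)+2])
    return t+s*d
E
python3 - <<'E'
from h import *
import pickle
for n in ("top","scene"):
    c=imaging.read_camera(n); pickle.dump(c,open(n+".pkl","wb")); cv2.imwrite(f"pics/{n}1.png",c["color"]); print(n,c["xyz"],c["rotation"],c["fx"])
print(sensors.get_state())
E
```

```text
top [ 0.42339221 -0.02316892  1.22910458] [-0.05183953  0.70680754 -0.7034199   0.05418674] 497.1129182927253
scene [ 1.58022542 -0.2209453   1.02154523] [-0.30459644  0.70819876  0.58638526 -0.24865208] 507.6405528479396
{'clock': 0.1, 'joint_pos': array([-1.29660064e+00,  3.13906050e-01,  4.51257378e-02,  1.30357609e+00,
       -1.10419438e-05,  1.43120923e+00]), 'qvel': array([-6.47059385e-04, -1.31883058e-03,  2.59657982e-03, -7.64592789e-05,
       -4.94927668e-05, -5.65192577e-04]), 'tau': array([ 2.24459465e-03, -4.81726170e+01,  2.99243295e+01,  1.27443546e-02,
       -1.20474988e-04, -1.18691510e-06]), 'tcp_pos': array([ 0.23107123, -0.52605912,  0.23052253]), 'orientation': array([-7.77899653e-04,  9.78673909e-01,  2.05418527e-01, -5.79686863e-05]), 'wrist_force': array([ 0.54571492,  0.43310428, -1.16145956]), 'ft_torque': array([-0.01280139, -0.02659769,  0.0420301 ]), 'grip_force': 0.0, 'finger_gap': 0.08546735550223286}
```

View pics/top1.png

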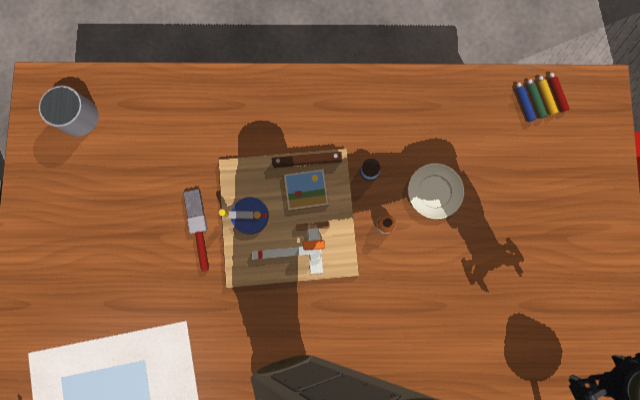

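The top view shows the board at columns 220-357 and rows 148-287. The cam is at about (250,216), the post at (222,212), the orange block at (314,244) and the panel at (306,190). I'll enlarge it.

```bash
sed -i 's/^    R=np.array.*/    w,*q=c["rotation"]; from scipy.spatial.transform import Rotation as Ro; R=Ro.from_quat([*q,w]).as_matrix()/' h.py
python3 - <<'E'
from h import *
import pickle
c=pickle.load(open("top.pkl","rb"))
cv2.imwrite("pics/top2.png",cv2.resize(c["color"][140:295,175:375],None,fx=4,fy=3.87,interpolation=cv2.INTER_CUBIC)) if 0 else cv2.imwrite("pics/top2.png",cv2.resize(c["color"][140:290,175:375],None,fx=4,fy=4,interpolation=cv2.INTER_CUBIC))
for u,v in ((222,212),(250,216),(314,244),(306,190),(230,270),(350,265)): print(u,v,px(c,u,v).round(3))
E
```

```text
222 212 [0.549 0.226 0.085]
250 216 [0.544 0.168 0.043]
314 244 [0.476 0.013 0.086]
306 190 [0.609 0.035 0.036]
230 270 [0.416 0.217 0.018]
350 265 [ 0.429 -0.072  0.017]
```

View pics/top2.png

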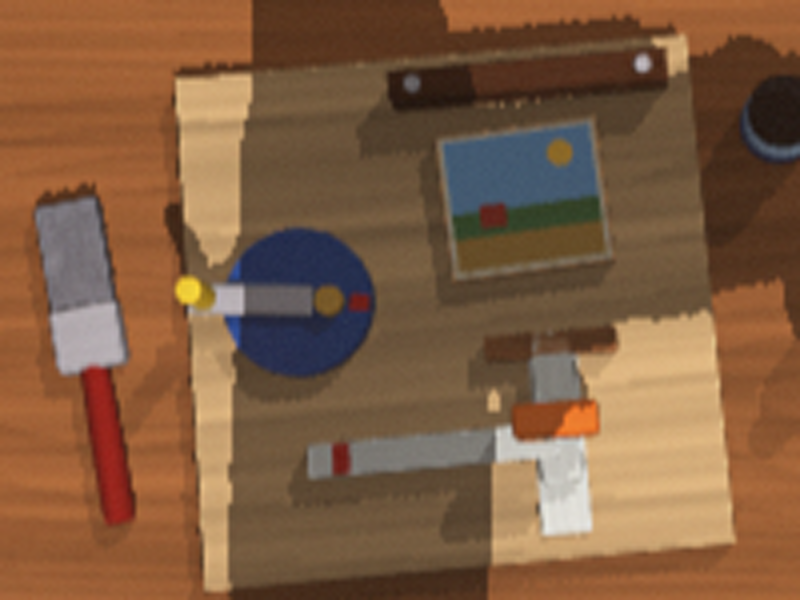

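The enlarged crop has scale 4 and offset (175,140). Board corners are at (177,75), (686,36), (733,543) and (205,590). The post top is at (190,290), the brass pivot at (329,301) and the top of the orange block at about (556,412).

```bash
cat >> h.py <<'E'
import os,json
if os.path.exists("board.json"):
    B=json.load(open("board.json")); ca,sa=np.cos(B["a"]),np.sin(B["a"]); RB=np.array([[ca,-sa],[sa,ca]]); oB=np.array(B["o"])
    b2w=lambda x,y: RB@np.array([x,y])+oB
    w2b=lambda p: RB.T@(np.array(p)[:2]-oB)
E
python3 - <<'E'
from h import *
import pickle
c=pickle.load(open("top.pkl","rb"))
f=lambda u,v,z: px(c,175+u/4-.375,140+v/4-.375,z)
W=np.array([f(u,v,.018)[:2] for u,v in ((177,75),(686,36),(733,543),(205,590))])
L=np.array([[.15,.22],[.15,-.1],[-.165,-.1],[-.165,.22]])
U,_,Vt=np.linalg.svd((L-L.mean(0)).T@(W-W.mean(0))); R=Vt.T@U.T; o=W.mean(0)-R@L.mean(0); a=np.arctan2(R[1,0],R[0,0])
print("resid mm",((L@R.T+o-W)*1000).round(1).tolist(),"a",a,o)
json.dump(dict(a=float(a),o=o.tolist()),open("board.json","w"))
import importlib,h; importlib.reload(h)
for n,u,v,z in (("post",190,290,.087),("pivot",329,301,.05),("blockL",514,405,.086),("blockRearL",515,437,.086),("blockRearR",598,432,.086),("nosemark",341,458,.038),("panel",524,200,.034)):
    p=f(u,v,z); print(n,p.round(4),"board",h.w2b(p).round(4))
print("pivot true",h.b2w(0,.13), "post from pivot",h.w2b(f(190,290,.087))-[0,.13])
E
```

```text
resid mm [[-0.8, 0.9], [1.2, -1.3], [-0.5, -1.1], [0.1, 1.6]] a 0.08933673441907564 [0.55949334 0.02209976]
post [0.5482 0.2256 0.087 ] board [0.0069 0.2037]
pivot [0.5461 0.1507 0.05  ] board [-0.0019  0.1293]
blockL [0.483  0.0379 0.086 ] board [-0.0748  0.0226]
blockRearL [0.4648 0.0371 0.086 ] board [-0.093   0.0234]
blockRearR [ 0.4679 -0.0103  0.086 ] board [-0.0942 -0.0241]
nosemark [0.4536 0.1429 0.038 ] board [-0.0947  0.1297]
panel [0.61   0.0362 0.034 ] board [0.0516 0.0096]
pivot true [0.54789501 0.15158133] post from pivot [0.00690871 0.07370807]
```

The board fit leaves residuals of 1-2 mm. The cam is at about 1.48 rad, and the slide face is at board x of about -93 mm. I'll push the post with the shut fingers' -x face, turning the tool along with the cam.

```bash
cat >> h.py <<'E'
from scipy.spatial.transform import Rotation as Ro
def rel(xb,yb,z,phi_b):
    """tool-frame shift (mm) and turn to a pose: board xy, world z, tool-x heading in board frame"""
    s=sensors.get_state(); w,*q=s["orientation"]; R=Ro.from_quat([*q,w]).as_matrix()
    d=R.T@(np.array([*b2w(xb,yb),z])-s["tcp_pos"])*1000
    t=-(phi_b+B["a"]-np.arctan2(R[1,0],R[0,0])); t=(t+np.pi)%(2*np.pi)-np.pi
    return d.round(1).tolist()+[round(t,3)]
def camrel(th,gap):
    "tool pushing the post with its -x face: tool axis gap m behind post centre, cam angle th"
    return rel(.075*np.cos(th)-gap*np.sin(th),.13+.075*np.sin(th)+gap*np.cos(th),.060,th+np.pi/2)
def status():
    s=sensors.get_state(); print(round(s["clock"],2),"board",w2b(s["tcp_pos"]).round(4),"z",round(s["tcp_pos"][2],4),"F board",(RB.T@s["wrist_force"][:2]).round(1),"j6",s["joint_pos"][5].round(2))
E
python3 -c "
from h import *
print(rel(-.04,.21,.23,1.48+np.pi/2))"
```

```text
[550.1, -581.6, 1.5, np.float64(-2.726)]
```

```bash
python3 -m handwheel '[[550,-580,0,-2.7,0],[550,-580,0,-2.7,0],[550,-580,0,-2.7,0],[550,-580,0,-2.7,0],[550,-580,0,-2.7,0],[550,-580,0,-2.7,0],[550,-580,0,-2.7,0],[550,-580,0,-2.7,0]]'; python3 -c "
from h import *
status();print(rel(-.04,.21,.23,1.48+np.pi/2))"
```

```text
clock: 0.9
tcp_pos: [0.3665, -0.1481, 0.2311]
orientation: [0.0, 0.69, 0.724, 0.0]
wrist_force: [0.4, -0.7, 0.2]
finger_gap: 0.0001
grip_force: 0.0
0.9 board [-0.2074 -0.1523] z 0.2311 F board [ 0.3 -0.7] j6 0.93
[368.8, 152.5, 1.2, np.float64(-1.521)]
```

```bash
python3 -m handwheel '[[370,150,0,-1.52,0],[370,150,0,-1.52,0],[370,150,0,-1.52,0],[370,150,0,-1.52,0],[370,150,0,-1.52,0],[370,150,0,-1.52,0],[370,150,0,-1.52,0],[370,150,0,-1.52,0]]'; python3 -c "
from h import *
status();print(rel(-.04,.21,.06,1.48+np.pi/2))"
```

```text
clock: 1.7
tcp_pos: [0.5005, 0.2283, 0.2309]
orientation: [-0.0, 0.16, 0.987, -0.0]
wrist_force: [1.5, -1.1, 0.5]
finger_gap: -0.0002
grip_force: 0.0
1.7 board [-0.0404  0.2106] z 0.2309 F board [ 1.4 -1.2] j6 0.6
[-0.6, -0.3, 170.9, np.float64(-0.32)]
```

```bash
python3 -m handwheel '[[0,0,40,-0.15,0],[0,0,80,-0.3,0],[0,0,120,-0.32,0],[0,0,150,-0.32,0],[0,0,171,-0.32,0],[0,0,171,-0.32,0]]'; python3 - <<'E'
from h import *
status()
c=imaging.read_camera("scene"); cv2.imwrite("pics/s2.png",c["color"])
R=c
u=[]
w,*q=c["rotation"]; Rm=Ro.from_quat([*q,w]).as_matrix(); p=Rm.T@(np.array([*b2w(0,.13),.05])-c["xyz"]); x,y=int(p[0]/p[2]*c["fx"]+c["cx"]),int(p[1]/p[2]*c["fy"]+c["cy"]); print(x,y)
x0,y0=max(0,x-100),max(0,y-75); cv2.imwrite("pics/s2.png",cv2.resize(c["color"][y0:y0+150,x0:x0+200],None,fx=4,fy=4,interpolation=cv2.INTER_CUBIC))
for th,g in ((1.48,.03),(1.48,.02),(1.3,.02)): print(th,g,camrel(th,g))
E
```

```text
clock: 2.3
tcp_pos: [0.4973, 0.2251, 0.0566]
orientation: [-0.004, 0.004, 1.0, -0.001]
wrist_force: [0.5, -1.0, -0.5]
finger_gap: 0.0001
grip_force: 0.0
2.3 board [-0.0439  0.2077] z 0.0566 F board [ 0.4 -1. ] j6 0.29
381 179
1.48 0.03 [-19.2, 1.2, -1.4, np.float64(-0.006)]
1.48 0.02 [-29.2, 1.3, -1.4, np.float64(-0.006)]
1.3 0.02 [-42.9, 3.8, -1.5, np.float64(0.174)]
```

View pics/s2.png

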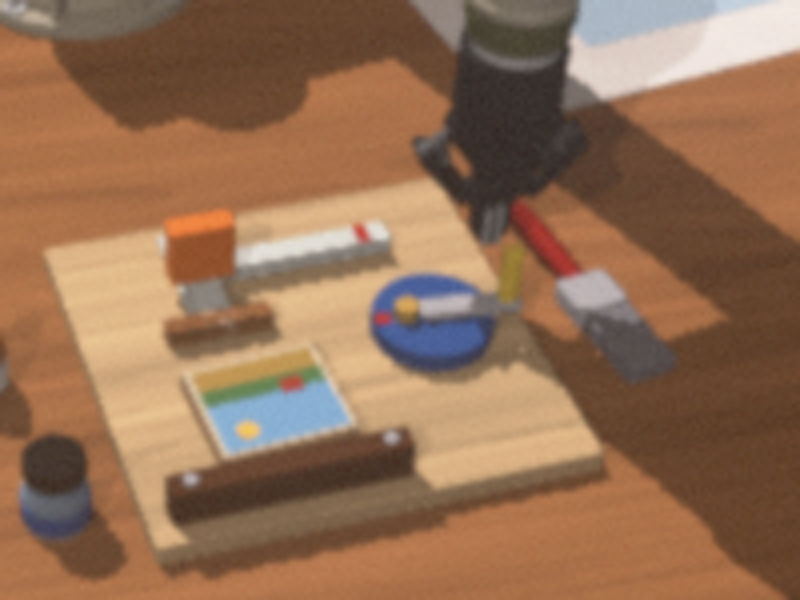

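The picture shows the shut fingertips at (490,235), just behind the yellow post at (512,270), clear of the brush. Next is the arc, slowly.

```bash
python3 - <<'E'
from h import *
for th in (1.5,1.4,1.3,1.2,1.1,1.0,.9): print(th,camrel(th,.019))
E
```

```text
1.5 [-28.7, 0.9, -1.4, np.float64(-0.026)]
1.4 [-36.2, 2.6, -1.4, np.float64(0.074)]
1.3 [-43.9, 3.6, -1.5, np.float64(0.174)]
1.2 [-51.6, 3.8, -1.5, np.float64(0.274)]
1.1 [-59.4, 3.2, -1.5, np.float64(0.374)]
1.0 [-67.0, 1.8, -1.6, np.float64(0.474)]
0.9 [-74.4, -0.3, -1.6, np.float64(0.574)]
```

```bash
python3 -m handwheel '[[-15,0,-1,0,0],[-28,1,-1,0,0],[-36,2.5,-1,0.07,0],[-44,3.5,-1,0.17,0],[-52,4,-1,0.27,0],[-59,3,-1,0.37,0],[-67,2,-1,0.47,0]]'; python3 - <<'E'
from h import *
status()
import pickle
c=imaging.read_camera("top"); pickle.dump(c,open("top.pkl","wb")); 
cv2.imwrite("pics/top3.png",cv2.resize(c["color"][140:290,175:375],None,fx=4,fy=4,interpolation=cv2.INTER_CUBIC))
for th in (1.0,.9,.8,.7,.6,.5,.4): print(th,camrel(th,.019))
E
```

```text
clock: 3.05
tcp_pos: [0.568, 0.2277, 0.0631]
orientation: [0.0, 0.239, 0.971, 0.0]
wrist_force: [-2.0, -0.7, -0.2]
finger_gap: 0.0
grip_force: 0.8
3.05 board [0.0268 0.204 ] z 0.0631 F board [-2.  -0.6] j6 0.73
1.0 [3.1, -2.3, 3.1, np.float64(-0.004)]
0.9 [-4.5, -0.8, 3.1, np.float64(0.096)]
0.8 [-12.2, 0.0, 3.2, np.float64(0.196)]
0.7 [-19.9, 0.0, 3.2, np.float64(0.296)]
0.6 [-27.6, -0.7, 3.2, np.float64(0.396)]
0.5 [-35.2, -2.2, 3.2, np.float64(0.496)]
0.4 [-42.6, -4.5, 3.2, np.float64(0.596)]
```

View pics/top3.png

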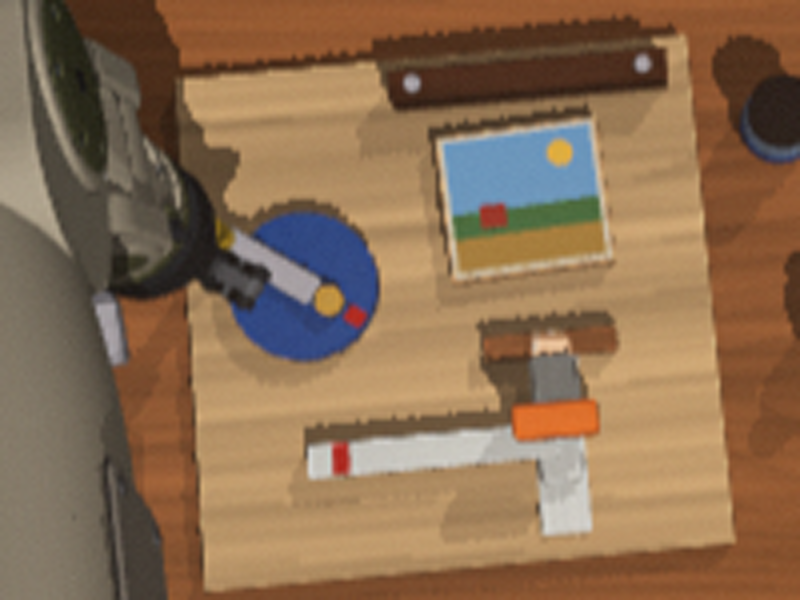

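The cam is turning. The lever now runs from (329,300) to (222,238), which is about 1.0 rad, and the slide hasn't moved. Continuing the arc.

```bash
python3 -m handwheel '[[-4.5,-1,2,0.1,0],[-12,0,2,0.2,0],[-20,0,2,0.3,0],[-27.5,-0.5,2,0.4,0],[-35,-2,2,0.5,0],[-42.5,-4.5,2,0.6,0],[-42.5,-4.5,2,0.6,0]]'; python3 - <<'E'
from h import *
status()
for th in (.4,.3,.2,.15,.1,.05,0): print(th,camrel(th,.019))
E
```

```text
clock: 3.8
tcp_pos: [0.6044, 0.2036, 0.0607]
orientation: [0.001, 0.513, 0.858, 0.001]
wrist_force: [0.8, 0.1, -0.0]
finger_gap: 0.0002
grip_force: 0.0
3.8 board [0.0609 0.1768] z 0.0607 F board [ 0.8 -0. ] j6 1.28
0.4 [-0.4, 0.7, 0.7, np.float64(0.004)]
0.3 [-8.0, 2.2, 0.7, np.float64(0.104)]
0.2 [-15.7, 2.9, 0.8, np.float64(0.204)]
0.15 [-19.6, 3.0, 0.8, np.float64(0.254)]
0.1 [-23.4, 2.9, 0.8, np.float64(0.304)]
0.05 [-27.3, 2.6, 0.8, np.float64(0.354)]
0 [-31.1, 2.1, 0.8, np.float64(0.404)]
```

```bash
python3 -m handwheel '[[-4,1,0,0.05,0],[-8,2,0,0.1,0],[-12,3,0,0.15,0],[-15.5,3,0,0.2,0],[-18,3,0,0.23,0],[-19.5,3,0,0.25,0],[-19.5,3,0,0.25,0],[-19.5,3,0,0.25,0]]'; python3 - <<'E'
from h import *
status()
c=imaging.read_camera("top")
cv2.imwrite("pics/top4.png",cv2.resize(c["color"][165:255,190:310],None,fx=6,fy=6,interpolation=cv2.INTER_CUBIC))
for th in (.15,.1,.05,0): print(th,camrel(th,.019))
E
```

```text
clock: 4.6
tcp_pos: [0.6152, 0.1882, 0.0595]
orientation: [0.0, 0.616, 0.788, 0.0]
wrist_force: [0.3, 0.1, 0.7]
finger_gap: -0.0003
grip_force: 0.3
4.6 board [0.0703 0.1605] z 0.0595 F board [0.3 0.1] j6 1.5
0.15 [-0.7, 1.1, -0.6, np.float64(0.005)]
0.1 [-4.4, 1.9, -0.6, np.float64(0.055)]
0.05 [-8.3, 2.6, -0.6, np.float64(0.105)]
0 [-12.1, 3.0, -0.6, np.float64(0.155)]
```

View pics/top4.png

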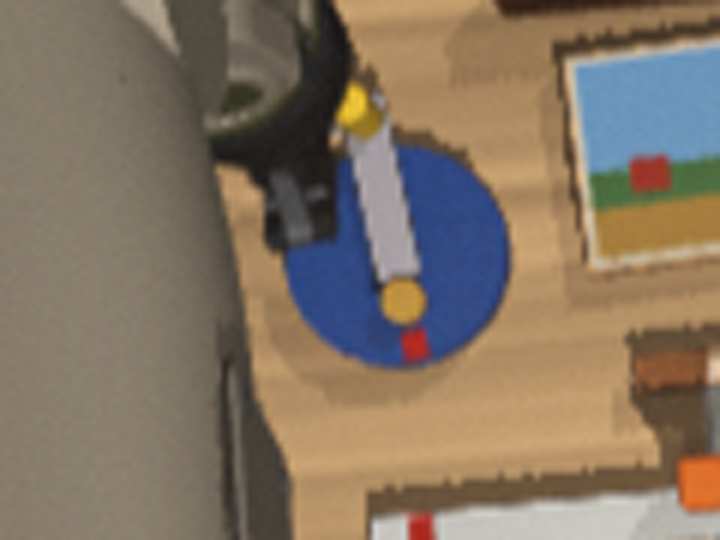

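The arm partly hides the scene. The post top is at about (357,103), the pivot at (403,300) and the red mark at (415,345), so the cam is near its low point. I'll work out the angle.

```bash
python3 - <<'E'
from h import *
import pickle
c=pickle.load(open("top.pkl","rb"))
f=lambda u,v,z: w2b(px(c,190+u/6-.42,165+v/6-.42,z))
for n,u,v,z in (("post",357,103,.087),("mark",415,345,.047),("pivot",403,300,.058),("lever a",397,281,.043),("lever b",368,143,.043)): 
  p=f(u,v,z); print(n,p.round(4),"ang",np.arctan2(*(p-[0,.13])[::-1]).round(3))
d=f(368,143,.043)-f(397,281,.043); print("lever",np.arctan2(d[1],d[0]))
E
```

```text
post [0.0727 0.1375] ang 0.103
mark [-0.0191  0.1264] ang -2.955
pivot [-0.0021  0.1285] ang -2.519
lever a [0.0075 0.1325] ang 0.319
lever b [0.0642 0.1406] ang 0.164
lever 0.14285285715696777
```

```bash
python3 -m handwheel '[[-2,1,0,0.03,0],[-4,2,0,0.05,0],[-6,2.5,0,0.08,0],[-8,2.5,0,0.1,0],[-9,3,0,0.12,0],[-10,3,0,0.13,0],[-11,3,0,0.14,0],[-11,3,0,0.14,0]]'; python3 -c "
from h import *
status();print(camrel(0,.019),camrel(0,.06))"
```

```text
clock: 5.45
tcp_pos: [0.6206, 0.178, 0.0592]
orientation: [0.0, 0.67, 0.742, -0.0]
wrist_force: [-0.8, 0.3, 0.3]
finger_gap: -0.0002
grip_force: 0.3
5.45 board [0.0748 0.1499] z 0.0592 F board [-0.7  0.3] j6 1.62
[-0.9, 0.2, -0.8, np.float64(0.013)] [40.1, 0.7, -0.8, np.float64(0.013)]
```

```bash
python3 -m handwheel '[[15,0,0,0,0],[30,0,0,0,0],[42,0,0,0,0],[42,0,-40,0,0],[42,0,-80,0,0],[42,0,-110,0,0],[42,0,-110,0,0]]'; python3 -c "
from h import *
status();print(rel(-.16,0,.17,np.pi/2))"
```

```text
clock: 6.15
tcp_pos: [0.619, 0.2221, 0.1752]
orientation: [0.003, 0.669, 0.743, 0.004]
wrist_force: [0.1, 0.8, 0.7]
finger_gap: 0.0003
grip_force: 0.0
6.15 board [0.0771 0.1939] z 0.1752 F board [0.2 0.8] j6 1.69
[-190.3, -240.0, 2.7, np.float64(0.015)]
```

```bash
python3 -m handwheel '[[-190,-240,0,0.015,0],[-190,-240,0,0.015,0],[-190,-240,0,0.015,0],[-190,-240,0,0.015,0],[-190,-240,0,0.015,0],[-190,-240,0,0.015,0],[-190,-240,0,0.015,0],[-190,-240,0,0.015,0]]'; python3 - <<'E'
from h import *
import pickle
status()
c=imaging.read_camera("top"); pickle.dump(c,open("top.pkl","wb"))
cv2.imwrite("pics/top5.png",cv2.resize(c["color"][165:265,200:330],None,fx=6,fy=6,interpolation=cv2.INTER_CUBIC))
print(rel(-.135,0,.056,np.pi/2))
E
```

```text
clock: 6.95
tcp_pos: [0.3963, 0.0061, 0.1693]
orientation: [0.0, 0.676, 0.737, 0.0]
wrist_force: [0.2, 0.3, -0.0]
finger_gap: -0.0
grip_force: 0.0
6.95 board [-0.1639 -0.0014] z 0.1693 F board [0.2 0.3] j6 1.3
[1.1, 27.5, 113.5, np.float64(-0.002)]
```

View pics/top5.png

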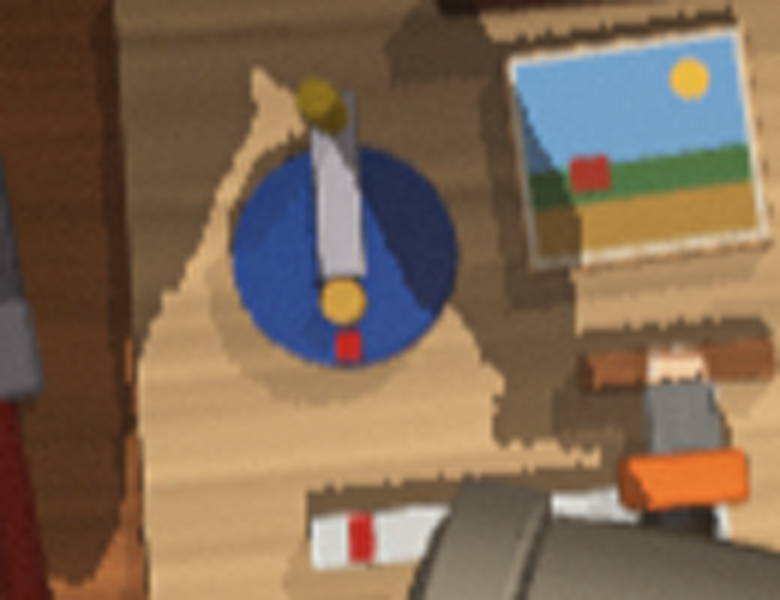

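The clear view has the post top at (318,98), the pivot at (343,301), the mark at (348,347), the disc centre at about (345,256), and the nose mark at (361,538).

```bash
python3 - <<'E'
from h import *
import pickle
c=pickle.load(open("top.pkl","rb"))
f=lambda u,v,z: w2b(px(c,200+u/6-.42,165+v/6-.42,z))
P=f(343,301,.058); print("pivot",P)
p=f(318,98,.087); print("post",p, np.arctan2(*(p-P)[::-1]), np.arctan2(*(p-[0,.13])[::-1]))
d=f(335,140,.043)-f(343,275,.043); print("lever",np.arctan2(d[1],d[0]))
# disc by colour
im=c["color"][165:265,200:330].astype(int); m=((im[...,0]>im[...,2]+25)&(im[...,0]>im[...,1]+15)).astype(np.uint8)
m[:,75:]=0
k=max(cv2.findContours(m,0,2)[0],key=cv2.contourArea); (u,v),r=cv2.minEnclosingCircle(k); print(u,v,r)
q=w2b(px(c,200+u,165+v,.041)); print("disc",q,np.arctan2(*(q-[0,.13])[::-1]))
E
```

```text
pivot [-0.00249636  0.12851673]
post [0.07398251 0.12925292] 0.009625680734772447 -0.010097771601621994
lever -0.003627263830394289
62.0 42.0 17.117341995239258
disc [0.01711173 0.11711153] -0.6455427987215034
```

Post and lever both give a cam angle of 0.00 ± 0.01. I'll turn the tool 90° so the same clear finger face pushes the block, then lower it behind the block.

```bash
python3 -m handwheel '[[0,20,0,-0.15,0],[0,20,0,-0.3,0],[0,20,0,-0.45,0],[0,20,0,-0.6,0],[0,20,0,-0.75,0],[0,20,0,-0.9,0],[0,20,0,-1.05,0],[0,20,0,-1.2,0]]' >/dev/null; python3 -m handwheel '[[0,0,0,-0.15,0],[0,0,0,-0.3,0],[0,0,0,-0.37,0],[0,0,0,-0.37,0]]'; python3 -c "
from h import *
status();print(rel(-.138,0,.06,np.pi))"
```

```text
clock: 8.2
tcp_pos: [0.4184, 0.0093, 0.1691]
orientation: [0.0, -0.045, 0.999, 0.0]
wrist_force: [0.5, -1.0, 0.7]
finger_gap: 0.0
grip_force: 0.0
8.2 board [-0.1417 -0.0002] z 0.1691 F board [ 0.4 -1.1] j6 -0.26
[-3.7, 0.2, 109.1, np.float64(0.0)]
```

```bash
python3 -m handwheel '[[0,0,40,0,0],[0,0,75,0,0],[0,0,100,0,0],[0,0,109,0,0],[0,0,109,0,0],[-15,0,109,0,0],[-25,0,109,0,0],[-25,0,109,0,0]]'; python3 -c "
from h import *
status();print(rel(-.06,0,.06,np.pi))"
```

```text
clock: 9.0
tcp_pos: [0.4449, 0.0101, 0.0617]
orientation: [0.002, -0.044, 0.999, -0.0]
wrist_force: [-0.8, -0.1, 0.3]
finger_gap: -0.0
grip_force: 0.0
9.0 board [-0.1152 -0.0017] z 0.0617 F board [-0.9 -0. ] j6 -0.25
[-55.2, 1.8, 2.0, np.float64(-0.002)]
```

Now push gently. The final seat should come at tool board x of about -50 mm.

```bash
python3 -m handwheel '[[-8,1,0,0,0],[-15,1.5,0,0,0],[-22,1.5,0,0,0],[-29,1.5,0,0,0],[-36,1.5,0,0,0],[-43,1.5,0,0,0],[-49,1.5,0,0,0],[-54,1.5,0,0,0]]'; python3 - <<'E'
from h import *
status()
c=imaging.read_camera("top")
cv2.imwrite("pics/top6.png",cv2.resize(c["color"][140:290,175:375],None,fx=4,fy=4,interpolation=cv2.INTER_CUBIC))
E
```

```text
clock: 9.8
tcp_pos: [0.4957, 0.0167, 0.0601]
orientation: [-0.0, -0.044, 0.999, 0.0]
wrist_force: [-2.7, 1.3, 1.7]
finger_gap: -0.0003
grip_force: 1.5
9.8 board [-0.064   0.0003] z 0.0601 F board [-2.6  1.6] j6 -0.22
```

View pics/top6.png

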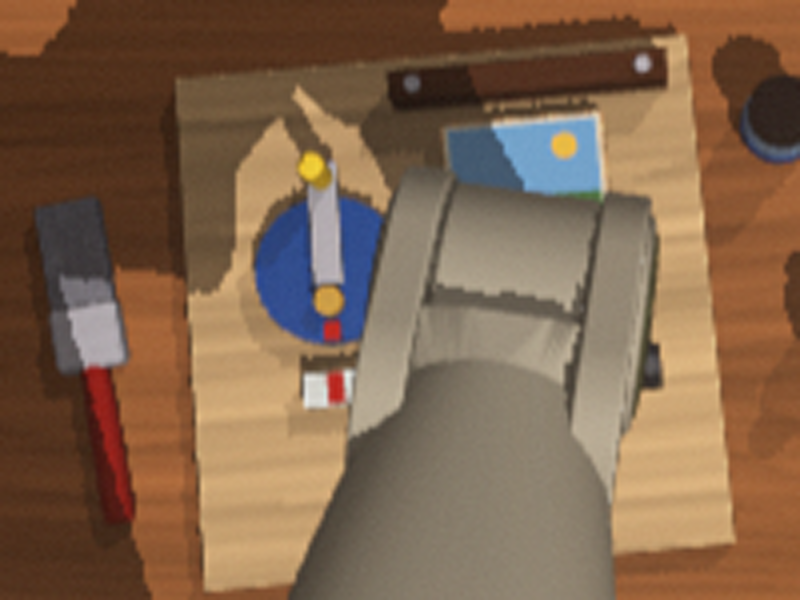

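The nose mark is now at (336,388), the cam is unchanged, and the panel's far edge at (523,122) is moving toward the fence. Continuing.

```bash
python3 -m handwheel '[[-3,0,0,0,0],[-6,0,0,0,0],[-8,0,0,0,0],[-10,0,0,0,0],[-11,0,0,0,0],[-12,0,0,0,0],[-12,0,0,0,0]]'; python3 -c "
from h import *
status()"
```

```text
clock: 10.55
tcp_pos: [0.5075, 0.0175, 0.0602]
orientation: [-0.0, -0.044, 0.999, 0.0]
wrist_force: [-2.9, 0.6, -1.1]
finger_gap: -0.0002
grip_force: 1.1
10.55 board [-0.0521  0.0001] z 0.0602 F board [-2.8  0.9] j6 -0.21
```

```bash
python3 -m handwheel '[[-1,0,0,0,0],[-2,0,0,0,0],[-3,0,0,0,0],[-3,0,0,0,0]]'; python3 -m handwheel '[[-1,0,0,0,0],[-2,0,0,0,0],[-2,0,0,0,0]]'; python3 -c "
from h import *
status()"
```

```text
clock: 10.95
tcp_pos: [0.5089, 0.0177, 0.0601]
orientation: [-0.002, -0.044, 0.999, -0.0]
wrist_force: [-7.2, 0.3, 2.8]
finger_gap: 0.0001
grip_force: 3.7
clock: 11.25
tcp_pos: [0.5089, 0.0177, 0.0601]
orientation: [-0.003, -0.043, 0.999, -0.0]
wrist_force: [-12.8, -1.4, 9.0]
finger_gap: 0.0001
grip_force: 6.5
11.25 board [-0.0508  0.0001] z 0.0601 F board [-12.9  -0.3] j6 -0.21
```

The tool has stopped at -50.8 mm with the force rising to 13 N, so the panel is seated. Backing off, lifting and checking.

```bash
python3 -m handwheel '[[10,0,0,0,0],[30,0,0,0,0],[50,0,0,0,0],[50,0,-45,0,0],[50,0,-90,0,0],[50,0,-130,0,0],[50,0,-130,0,0]]'; python3 -m handwheel '[[0,-50,0,0,0],[20,-100,0,0,0],[20,-150,0,0,0],[20,-200,0,0,0],[20,-250,0,0,0],[20,-280,0,0,0],[20,-280,0,0,0]]'; python3 - <<'E'
from h import *
status()
import pickle
c=imaging.read_camera("top"); pickle.dump(c,open("top.pkl","wb"))
cv2.imwrite("pics/top7.png",cv2.resize(c["color"][140:290,175:375],None,fx=4,fy=4,interpolation=cv2.INTER_CUBIC))
E
```

```text
clock: 11.95
tcp_pos: [0.4676, 0.0128, 0.1967]
orientation: [0.007, -0.044, 0.999, -0.001]
wrist_force: [0.4, -0.3, -0.0]
finger_gap: -0.0001
grip_force: 0.0
clock: 12.65
tcp_pos: [0.4682, -0.2724, 0.1899]
orientation: [0.001, -0.041, 0.999, -0.002]
wrist_force: [-1.0, 0.9, -0.4]
finger_gap: -0.0001
grip_force: 0.0
12.65 board [-0.1172 -0.2851] z 0.1899 F board [-0.9  1. ] j6 -0.76
```

View pics/top7.png

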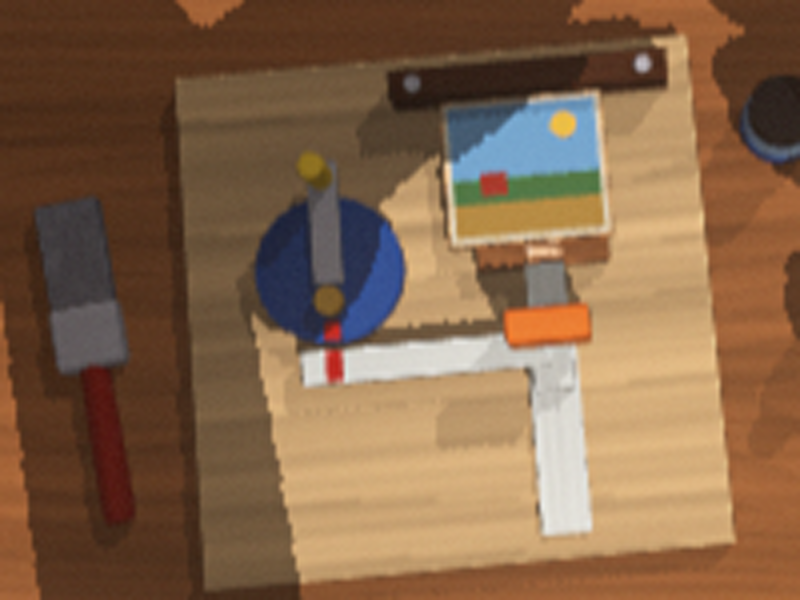

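The panel's far edge runs from (445,104) to (598,92), close under the fence, and its near edge from (453,247) to (609,233) is against the jaw. The cam is still at its low point. Checking the numbers.

```bash
python3 - <<'E'
from h import *
import pickle
c=pickle.load(open("top.pkl","rb"))
f=lambda u,v,z: w2b(px(c,175+u/4-.375,140+v/4-.375,z)).round(4)
for n,u,v,z in (("farL",445,104,.034),("farR",598,92,.034),("nearL",453,247,.034),("nearR",609,233,.034),("fenceL",393,109,.05),("fenceR",667,87,.05),("blockL",509,343,.086),("blockR",588,341,.086),("post",311,163,.087)): print(n,f(u,v,z))
E
```

```text
farL [0.115  0.0532]
farR [ 0.1146 -0.0408]
nearL [0.0265 0.0547]
nearR [ 0.027  -0.0402]
fenceL [0.1112 0.0836]
fenceR [ 0.1108 -0.0826]
blockL [-0.0391  0.0227]
blockR [-0.0417 -0.0227]
post [0.0753 0.1297]
```

```bash
python3 -c "
from h import *
print(workorder.hand_in())"
```

```text
the job is handed in; nothing more can be done
None
```

The job is handed in: the cam was turned to its low point first (about 0.00 ± 0.01 rad measured), then the slide pushed until the panel stopped flat against the fence (13 N at the stop), and the hand finished well clear at about 13 s of the 64 s.

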